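# Fetch the junction box from the back of the stock bay

### The job

In the stock bay the low square junction box is hemmed in by three tall parts (an enclosure, an industrial plug and a breaker). First move all three tall parts onto the black rubber mat, standing upright, then lay the junction box flat on the floor of the grey job tray, right way up, beside the ceiling rose already there, and then put each tall part back upright on exactly the spot in the bay that it came from. Set everything down without dropping it, and leave the other small stock in the bay and the ceiling rose where they are.

Things in the scene. Friction and masses are not known exactly. Their poses are not given: they have to be found in the camera images.
- bay: Stock bay, fixed steel tray 200 (x) x 280 (y) mm, open at its -x side. Origin at the centre of its underside; floor 8 mm above it. Back wall at +x 40 mm high, side lips 16 mm, all 4 mm thick. The junction box is in the middle of the rear (bay x about +55 mm, y 0), a tall part left and right of it (y about +68, -68) and one in front (x about -20, y 0); which is where changes.
- mat: Flat black rubber mat, fixed, 280 (x) x 150 (y) x 3 mm, the side area, left or right of the bay. Origin at the centre of its underside on the table; its top is 3 mm higher.
- tray: Grey open plastic job tray, fixed, outside 200 (x) x 145 (y) x 26 mm high, walls and floor 4 mm, on the other side of the bay from the mat. Origin at the centre of its underside on the table. The ceiling rose lies in its +x half; the -x half is free.
- jbox: The thing to fetch: low square junction box of light grey plastic, 56 x 56 x 32 mm high, plain upright sides, four screws and a round knock-out on its lid. Origin at the centre of its underside, z up. About 0.12 kg.
- enclosure: Tall upright grey enclosure, 46 (x) x 58 (y) x 95 mm high, plain sides, with a dark round cable gland (26 mm across) on top that reaches 110 mm. Origin at the centre of its underside, z up. About 0.25 kg.
- plug: Round cream industrial plug standing on its wide end: 52 mm across up to 26 mm height, straight body 46 mm across from 29 to 82 mm, narrowing to a dark 33 mm top at 104 mm. Origin at the centre of its underside, z up along its axis. About 0.22 kg.
- breaker: Three-pole circuit breaker standing upright, light grey, 86 mm high, 54 mm wide in y (flat parallel sides), 58 mm deep in x: full-height body from x = -15 to +29 mm, and a nose from -29 to -14 mm between 20 and 66 mm height with three dark toggles. Origin at the centre of its underside's outline, z up. About 0.33 kg.
- locknut: Other stock, to be left alone: brass stepped gland, 40 mm across, 28 mm high, in the front left (-x, +y) corner of the bay. Origin at the centre of its underside.
- terminals: Other stock, to be left alone: dark-lined grey terminal block, 34 (x) x 44 (y) x 30 mm high, in the front right (-x, -y) corner of the bay. Origin at the centre of its underside.
- rose: White ceiling rose, to be left alone: stepped disc 50 mm across, 22 mm high, lying in the +x half of the job tray (about 55 mm from the tray's middle). Origin at the centre of its underside.

How it is judged (in metres and radians):
On the way, in this order (a step that is already met when the one before it is completed fails the run):
1. all three tall parts stand upright on the rubber mat, released, before the junction box has been moved (50 mm or more) (x of enclosure in the frame of mat between -0.14 and 0.14 m and y of enclosure in the frame of mat between -0.075 and 0.075 m and z of enclosure in the frame of mat between -0.003 and 0.012 m and angle between each of enclosure, plug, breaker's own z axis and vertical below 0.15 rad and contact force between each of enclosure, plug, breaker and the fingers below 0.3 N and linear speed of each of enclosure, plug, breaker below 0.03 m/s and x of plug in the frame of mat between -0.14 and 0.14 m and y of plug in the frame of mat between -0.075 and 0.075 m and z of plug in the frame of mat between -0.003 and 0.012 m and x of breaker in the frame of mat between -0.14 and 0.14 m and y of breaker in the frame of mat between -0.075 and 0.075 m and z of breaker in the frame of mat between -0.003 and 0.012 m and distance of jbox from where it was at the start of the episode below 0.05 m), for 0.2 s.
2. the junction box lies flat on the floor of the job tray, released (x of jbox in the frame of tray between -0.09 and 0.09 m and y of jbox in the frame of tray between -0.065 and 0.065 m and z of jbox in the frame of tray between -0.003 and 0.012 m and angle between jbox's own z axis and vertical below 0.15 rad and contact force between jbox and the fingers below 0.3 N and linear speed of jbox below 0.03 m/s), for 0.2 s.
At the end, for the whole second after the job is handed in: The junction box lies right way up and flat on the job tray's floor (tilt under 0.15 rad), and the enclosure, the plug and the breaker each stand upright (tilt under 0.15 rad) within 15 mm of where that part itself stood at the start, all released and at rest. How they are turned does not matter (all of step 2 and distance of each of enclosure, plug, breaker from where it was at the start of the episode below 0.015 m and angle between each of enclosure, plug, breaker's own z axis and vertical below 0.15 rad and contact force between each of enclosure, plug, breaker and the fingers below 0.3 N and linear speed of each of enclosure, plug, breaker below 0.03 m/s); the robot touches nothing.
It fails at once if the brass gland or the terminal block is pushed more than 20 mm from its place (distance of any of locknut, terminals from where it was at the start of the episode above 0.02 m).
It fails at once if the ceiling rose is pushed more than 25 mm from its place (distance of rose from where it was at the start of the episode above 0.025 m).
It fails at once if a part is dropped or thrown (faster than 0.65 m/s while not held) ((linear speed of enclosure above 0.65 m/s and contact force between enclosure and the fingers below 0.1 N) or (linear speed of plug above 0.65 m/s and contact force between plug and the fingers below 0.1 N) or (linear speed of breaker above 0.65 m/s and contact force between breaker and the fingers below 0.1 N) or (linear speed of jbox above 0.65 m/s and contact force between jbox and the fingers below 0.1 N)).
It fails at once if a tall part is tipped over (more than 0.8 rad) (angle between any of enclosure, plug, breaker's own z axis and vertical above 0.8 rad).
It also fails if it takes over 141 s, if anything falls off the work surface, if the arm or the gripper's body presses on something with over 40 N, if the wrist force passes 120 N, or if a joint passes its speed limit or range.

### The arm

A 6-joint arm with a two-finger parallel gripper is mounted at the origin on the work surface. World frame = base frame: x ahead of the robot, y to its left, z up, the work surface at z = 0. Lengths are in mm, angles in rad, forces in N, time in s.
With the tool pointing down it reaches from about 350 to 875 mm from the base axis. Payload 4.2 kg.
Tool frame: the origin (TCP) lies at the very end of the fingers, on their centre line; the grasp point (between the pads) lies arm.grip_point_offset behind it (arm.grip_point_offset is the distance from the TCP to the grasp point, in mm); z points along the fingers, y is the line along which they close (so a half turn about z gives the same grasp; the last joint's range is limited). The gripper opens to 85 mm and grips with 20 to 120 N. Pads are 22 mm wide; open, the fingers measure 114 mm over their backs; the gripper's body (76 mm by 85 mm) begins 54 mm behind the grasp point. The pads swing forward as they close: fully open they stand 13 mm farther back than shut.
Start: joints at [-1.046, 0.385, 0.008, 0, -1.194, -0.259], TCP at [164.192, -603.026, 231.312] pointing down, gripper open.
Joint ranges: [-3.14, 3.14], [-1.21, 2.06], [-1.07, 1.41], [-3.16, 2.05], [-2.99, -0.16], [-3.1, 3.1]. Speed limits (rad/s): [2.79, 2.79, 3.14, 3.14, 3.14, 3.14].

### API

Orientations are given as a unit quaternion [x, y, z, w].
In Python, from bench import arm, cams, ticket gives the robot as it stands.
- The arm moves only by the tool servo_tool, never from a script. Its argument "commands" is a list that holds one entry, the list of rows, each a list of 7 numbers: the closure in counts, from 0 (fully open) to 255 (shut), then the shift along the tool's x, y, z in m, then the turn, a rotation vector about the tool's x, y, z in degrees. In form: [[[grip, x, y, z, ax, ay, az], ...]]. A call has 1 to 10 rows; each row shifts and turns the commanded pose from where the row before left it, along the tool's axes as they then stand; what a row does not reach is not made up. A row lasts 1/12 s, in which the tool goes at most 41.7 mm and 7.16 degrees, less where a joint would pass 70% of its speed; a pose out of reach is approached as far as the arm can. A call with a gripper value outside its range is refused whole. The fingers move at their own pace and stop on an object; the grip force is fixed at half the most. Time passes only in rows, so rows that do not move let the fingers close. It gives the time, the measured TCP pose, the force, the opening and the grip force at its end, in the units of the state.
- arm.read_state(): the state, without advancing time (a new reading comes with each control period).
- cams.get_image(name): name is "scene" or "top"; returns a dict with "frame" (480x640x3 uint8, blue, green, red), "K" (3x3 intrinsics, pixels), "T" (4x4, takes a point from camera to world coordinates). Camera axes: x right, y up, looking along -z (the intrinsics and any distortion apply to the point x, -y, -z); pixel columns grow to the right and rows downward; lengths in mm; the calibration is good to about 2 mm. A picture is of the moment at which its call begins. There is no depth.
- ticket.job_done(): hands the job in; it is judged then, once.
The state is a dict: "clock": time; "joints": joint angles; "joint_vel": joint speeds; "joint_efforts": joint torques, N m; "position": TCP position; "ee_rot": TCP orientation; "contact_force": force on the tool from outside, world axes, zero at the start; "wrist_torque": the same for the moment, N m; "gripper_width": finger opening in mm; "grasp_force": force on a finger pad.
Only numpy, scipy, OpenCV 4.12 (cv2) and the standard library are available. Lean on these libraries where they do the work, as an engineer would, in place of code of your own. Each camera call takes 0.05 s, during which the arm holds its last target. There are 200 camera calls.

## Working session

There is one attempt and no reset: what is moved stays moved. The work goes in short steps, Python scripts to look and compute and a tool call to move; the robot and the scene stay as the last step left them, time stands still between calls to the robot, and variables do not carry over. Pictures are saved under pics/ and viewed, at most 14 in all, crops included, and the job is handed in when it is done.

Besides the shell and the picture viewer there is one more tool, called after ">>>" by a JSON object that holds its "op" and its "data", one argument or row to a line. servo_tool: Moves the arm, as the interface text tells. Its arguments: {"type":"object","properties":{"commands":{"type":"array","items":{"type":"array","items":{"type":"array","items":{"type":"number"}}}}},"required":["commands"]}

```bash
mkdir -p pics; ls; python3 - <<'E'
from bench import arm,cams
import cv2,numpy as np
print(arm.read_state(), arm.grip_point_offset)
for n in("top","scene"):
    d=cams.get_image(n);cv2.imwrite(f"pics/{n}0.png",d["frame"]);print(n,d["K"].tolist(),np.round(d["T"],4).tolist(),[k for k in d])
E
```

```text
pics
{'clock': 0.0, 'joints': array([-1.04636513e+00,  3.85567151e-01,  6.66393665e-03, -5.43323475e-04,
       -1.19399530e+00, -2.58618581e-01]), 'joint_vel': array([-0.00033962,  0.00018571, -0.00027867,  0.00123232, -0.00043637,
        0.00149447]), 'joint_efforts': array([-9.57484008e-04, -3.92290521e+01,  1.88405210e+01,  4.18633237e+00,
       -4.65627600e-03, -2.01936942e-06]), 'position': array([ 164.07820778, -602.48581227,  230.22352139]), 'ee_rot': array([-1.32415958e-01,  9.91193647e-01,  1.06790767e-03, -1.67703756e-04]), 'contact_force': array([ 0.08296781, -0.87663448, -0.38882424]), 'wrist_torque': array([ 0.04967413,  0.00169836, -0.0130427 ]), 'grasp_force': 0.0, 'gripper_width': 85.19753331659183} 18.700000000000003
top [[468.2373444898234, 0.0, 316.0937186817283], [0.0, 468.2373444898234, 236.0103445046716], [0.0, 0.0, 1.0]] [[-0.0019, 0.992, -0.1265, 471.2073], [-0.9998, -0.0046, -0.021, -5.1303], [-0.0214, 0.1264, 0.9917, 877.107], [0.0, 0.0, 0.0, 1.0]] ['frame', 'K', 'T']
scene [[513.9524688147744, 0.0, 301.50531175235733], [0.0, 513.9524688147744, 242.3669627912967], [0.0, 0.0, 1.0]] [[-0.6827, -0.5644, 0.4641, 1016.8503], [0.7307, -0.526, 0.4352, 385.2808], [-0.0016, 0.6362, 0.7715, 753.4989], [0.0, 0.0, 0.0, 1.0]] ['frame', 'K', 'T']
```

View pics/top0.png

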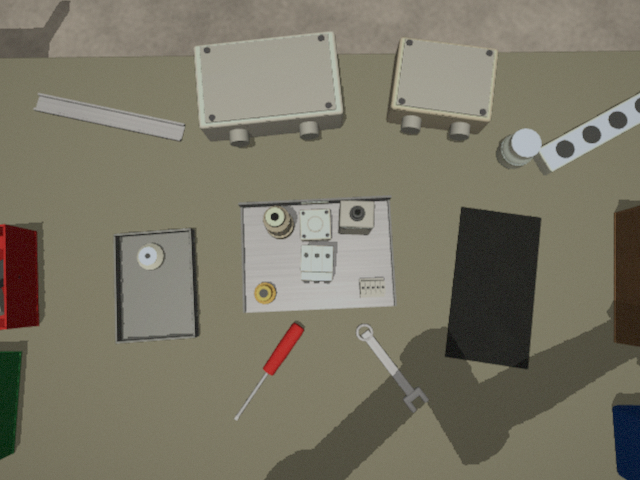

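View pics/scene0.png

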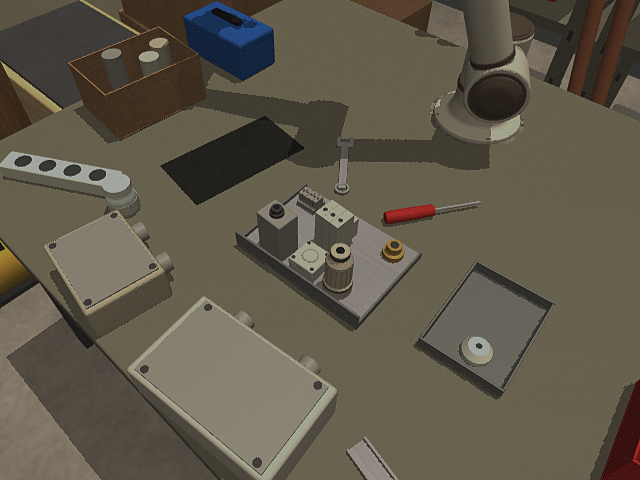

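Top view, where up is +x and left is +y. Plug (278,220), jbox (316,224) and enclosure (357,215) are along the rear; the breaker (317,263) is in front. Gland is at (265,293), terminals at (372,287), mat on the right, tray on the left. I'll zoom in to get accurate points.

```bash
cat > h.py <<'E'
from bench import arm,cams
import cv2,numpy as np
def ray(d,u,v):
    K,T=d["K"],d["T"]; c=np.array([(u-K[0,2])/K[0,0],-(v-K[1,2])/K[1,1],-1.])
    return T[:3,3],T[:3,:3]@c
def onz(d,u,v,z):
    o,r=ray(d,u,v); return (o+r*(z-o[2])/r[2])
def proj(d,p):
    T=d["T"];c=T[:3,:3].T@(np.asarray(p,float)-T[:3,3]);K=d["K"]
    return K[0,0]*c[0]/-c[2]+K[0,2],K[1,2]-K[1,1]*c[1]/-c[2]
def two(d1,p1,d2,p2):
    o1,r1=ray(d1,*p1);o2,r2=ray(d2,*p2)
    s,_,_,_=np.linalg.lstsq(np.stack([r1,-r2],1),o2-o1,rcond=None)
    a,b=o1+s[0]*r1,o2+s[1]*r2
    return (a+b)/2,np.linalg.norm(a-b)
E
python3 - <<'E'
from h import *
for n,(u0,v0,w,h),k in (("top",(235,190,165,125),4.8),("scene",(230,180,200,150),4)):
    f=cv2.imread(f"pics/{n}0.png")[v0:v0+h,u0:u0+w]
    f=cv2.convertScaleAbs(cv2.resize(f,None,fx=k,fy=k,interpolation=cv2.INTER_CUBIC),alpha=1.2)
    cv2.imwrite(f"pics/{n}c.png",f)
d=cams.get_image("top")
f=d["frame"];hsv=cv2.cvtColor(f,cv2.COLOR_BGR2HSV)
m=((f.max(2)<45)).astype(np.uint8);m[:,:440]=0;m[:200]=0;m[375:]=0;m[:,545:]=0
c=max(cv2.findContours(m,0,2)[0],key=cv2.contourArea);r=cv2.minAreaRect(c);print("mat",r)
b=cv2.boxPoints(r);print([onz(d,*p,3).round() for p in b])
# tray rim
for p in((116,235),(193,229),(196,341),(118,343)):print("tray rim",onz(d,*p,26).round())
for p in((241,206),(389,199)):print("bay backtop",onz(d,*p,40).round())
for p in((246,312),(394,306)):print("bay front",onz(d,*p,16).round(), onz(d,*p,8).round())
E
```

```text
mat ((493.98162841796875, 287.66729736328125), (83.040283203125, 152.90054321289062), 6.290670871734619)
[array([ 357., -219.,    3.]), array([ 636., -260.,    3.]), array([ 618., -413.,    3.]), array([ 341., -366.,    3.])]
tray rim [583. 383.  26.]
tray rim [594. 240.  26.]
tray rim [391. 228.  26.]
tray rim [388. 369.  26.]
bay backtop [634. 149.  40.]
bay backtop [ 645. -120.   40.]
bay front [442. 141.  16.] [442. 142.   8.]
bay front [ 452. -128.   16.] [ 452. -129.    8.]
```

View pics/topc.png

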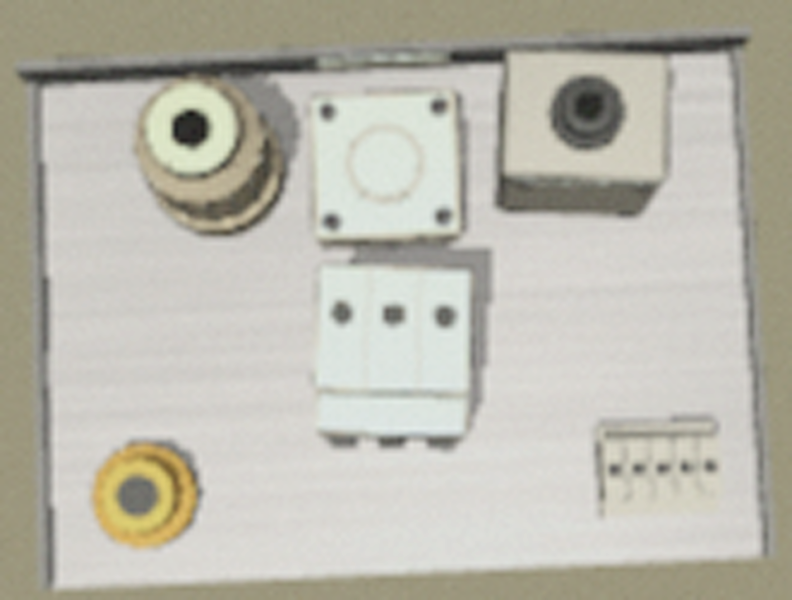

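View pics/scenec.png

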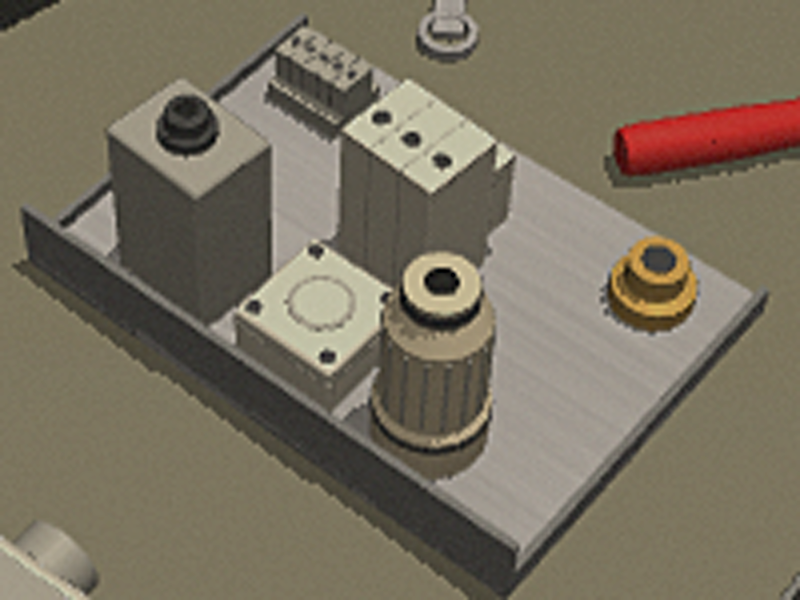

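The crops show the part tops clearly. In the top crop, the enclosure top corners are (505,52), (668,53), (665,184), (500,176). The breaker top is (321,263), (473,268), (468,395), (317,387), the jbox lid (311,95), (459,90), (464,236), (318,242), and the plug top disc is centred on (193,128). I matched these in the scene crop and triangulate below.

```bash
python3 - <<'E'
from h import *
t=cams.get_image("top");s=cams.get_image("scene")
TP=lambda p:(235+p[0]/4.8,190+p[1]/4.8)
SP=lambda p:(230+p[0]/4,180+p[1]/4)
A={"encl":([(505,52),(668,53),(665,184),(500,176)],[(198,196),(108,130),(182,80),(271,150)],103),
"brk":([(321,263),(473,268),(468,395),(317,387)],[(433,192),(341,129),(405,80),(496,141)],94),
"jbox":([(311,95),(459,90),(464,236),(318,242)],[(330,378),(234,318),(315,240),(400,295)],40),
"plug":([(193,128)],[(441,283)],112),"gland":([(588,106)],[(186,105)],118)}
for k,(a,b,z) in A.items():
    P=np.array([onz(t,*TP(p),z)[:2] for p in a]);Q=np.array([onz(s,*SP(p),z)[:2] for p in b])
    print(k,"top",P.round().tolist(),P.mean(0).round(1),"scene",Q.round().tolist(),Q.mean(0).round(1))
    R=[two(t,TP(p),s,SP(q)) for p,q in zip(a,b)];print("   tri",[(x.round().tolist(),round(e,1)) for x,e in R])
    if len(a)>1:
        for M in(P,Q):
            e=(M[0]-M[1])+(M[3]-M[2]);f=(M[0]-M[3])+(M[1]-M[2])
            print("   yaw",np.degrees(np.arctan2(-e[0],e[1])).round(1),np.degrees(np.arctan2(f[1],f[0])).round(1),"len",np.linalg.norm(e)/2,np.linalg.norm(f)/2)
# locknut/terminals/bay
for n,p,z in(("bayBL",(18,68),48),("bayBR",(750,36),48),("bayFL",(48,588),8),("bayFR",(772,556),8),("locknut",(145,490),36),("term",(660,470),38)):print(n,onz(t,*TP(p),z-0).round())
E
```

```text
encl top [[629.0, -29.0], [629.0, -86.0], [582.0, -85.0], [585.0, -27.0]] [606.5 -56.9] scene [[630.0, -29.0], [629.0, -83.0], [586.0, -81.0], [590.0, -24.0]] [608.6 -54.3]
   tri [([629.0, -29.0, 102.0], np.float64(0.7)), ([628.0, -86.0, 101.0], np.float64(2.1)), ([583.0, -85.0, 98.0], np.float64(0.4)), ([586.0, -27.0, 98.0], np.float64(0.2))]
   yaw -1.9 -2.5 len 57.10402908109172 45.11932774746806
   yaw -2.0 -4.6 len 56.051027196343234 41.5168356258209
brk top [[556.0, 35.0], [554.0, -18.0], [510.0, -16.0], [513.0, 37.0]] [533.3   9.6] scene [[554.0, 37.0], [554.0, -16.0], [512.0, -15.0], [513.0, 38.0]] [533.5  11.3]
   tri [([555.0, 36.0, 94.0], np.float64(2.7)), ([554.0, -17.0, 93.0], np.float64(1.9)), ([510.0, -16.0, 91.0], np.float64(0.6)), ([513.0, 37.0, 93.0], np.float64(1.0))]
   yaw -2.7 -2.2 len 52.9637928515399 43.93559087239957
   yaw -0.7 -1.3 len 53.12154086589164 41.32035782132309
jbox top [[626.0, 42.0], [628.0, -14.0], [572.0, -15.0], [570.0, 39.0]] [599.  13.] scene [[627.0, 45.0], [632.0, -7.0], [575.0, -11.0], [572.0, 37.0]] [601.4  16. ]
   tri [([626.0, 43.0, 37.0], np.float64(2.0)), ([628.0, -13.0, 32.0], np.float64(2.9)), ([572.0, -15.0, 35.0], np.float64(1.7)), ([571.0, 38.0, 39.0], np.float64(2.9))]
   yaw 1.9 2.2 len 55.429042476594006 55.86732264938322
   yaw 4.0 6.1 len 50.80634637292122 56.036614555741316
plug top [[601.0, 79.0]] [601.5  78.8] scene [[602.0, 80.0]] [601.5  80.5]
   tri [([601.0, 79.0, 111.0], np.float64(1.3))]
gland top [[607.0, -57.0]] [607.3 -57.2] scene [[605.0, -59.0]] [605.4 -58.7]
   tri [([607.0, -57.0, 120.0], np.float64(0.1))]
bayBL [636. 152.  48.]
bayBR [ 646. -123.   48.]
bayFL [441. 144.   8.]
bayFR [ 453. -132.    8.]
locknut [478. 104.  36.]
term [485. -87.  38.]
```

Both views agree: breaker body centre (533,10.5) at yaw -2°, enclosure (606,-57) at yaw -2°, plug (601,79.5), jbox (599,13.5) at yaw +2.5°. All heights match. The mat centre is (488,-314). I go to the breaker first, turning to yaw -2° and then moving above it.

>>> {"op": "servo_tool", "data": {
  "commands": [
    [[0,0,0,0,0,0,4.3],[0,0,0,0,0,0,4.3],[0,0,0,0,0,0,4.3],[0,0,0,0,0,0,4.3],[0,-0.0116,0.0208,0.0013,0,0,0],[0,-0.0116,0.0208,0.0013,0,0,0],[0,-0.0116,0.0208,0.0013,0,0,0],[0,-0.0116,0.0208,0.0013,0,0,0],[0,-0.0116,0.0208,0.0013,0,0,0],[0,-0.0116,0.0208,0.0013,0,0,0]]
  ]
}}

```text
clock: 1.08
position: [238.4, -479.6, 223.4]
ee_rot: [0.017, 1.0, 0.0, 0.0]
contact_force: [0.0, 0.0, 0.7]
gripper_width: 85.2
grasp_force: 0.0
```

>>> {"op": "servo_tool", "data": {
  "commands": [
    [[0,-0.0116,0.0208,0.0013,0,0,0],[0,-0.0116,0.0208,0.0013,0,0,0],[0,-0.0116,0.0208,0.0013,0,0,0],[0,-0.0116,0.0208,0.0013,0,0,0],[0,-0.0116,0.0208,0.0013,0,0,0],[0,-0.0116,0.0208,0.0013,0,0,0],[0,-0.0116,0.0208,0.0013,0,0,0],[0,-0.0116,0.0208,0.0013,0,0,0],[0,-0.0116,0.0208,0.0013,0,0,0],[0,-0.0116,0.0208,0.0013,0,0,0]]
  ]
}}

```text
clock: 1.92
position: [361.5, -275.7, 210.6]
ee_rot: [0.017, 1.0, -0.0, 0.0]
contact_force: [1.1, -0.5, 1.1]
gripper_width: 85.0
grasp_force: 0.0
```

>>> {"op": "servo_tool", "data": {
  "commands": [
    [[0,-0.0116,0.0208,0.0013,0,0,0],[0,-0.0116,0.0208,0.0013,0,0,0],[0,-0.0116,0.0208,0.0013,0,0,0],[0,-0.0116,0.0208,0.0013,0,0,0],[0,-0.0116,0.0208,0.0013,0,0,0],[0,-0.0116,0.0208,0.0013,0,0,0],[0,-0.0116,0.0208,0.0013,0,0,0],[0,-0.0116,0.0208,0.0013,0,0,0],[0,-0.0116,0.0208,0.0013,0,0,0],[0,0,0,0,0,0,0]]
  ]
}}

```text
clock: 2.75
position: [473.8, -90.9, 198.7]
ee_rot: [0.015, 1.0, 0.0, 0.001]
contact_force: [-0.4, 0.2, -0.2]
gripper_width: 85.5
grasp_force: 0.0
```

>>> {"op": "servo_tool", "data": {
  "commands": [
    [[0,-0.0111,0.0207,0.002,0,0,0],[0,-0.0111,0.0207,0.002,0,0,0],[0,-0.0111,0.0207,0.002,0,0,0],[0,-0.0111,0.0207,0.002,0,0,0],[0,-0.0111,0.0207,0.001,0,0,0],[0,0,0,0,0,0,0],[0,0,0,0.02,0,0,0],[0,0,0,0.02,0,0,0],[0,0,0,0.02,0,0,0],[0,0,0,0,0,0,0]]
  ]
}}

```text
clock: 3.58
position: [527.6, 7.0, 126.1]
ee_rot: [0.018, 1.0, -0.001, -0.004]
contact_force: [-0.7, -0.3, -1.0]
gripper_width: 85.4
grasp_force: 0.0
```

```bash
python3 - <<'E'
from h import *
d=cams.get_image("scene");f=d["frame"][90:330,200:460]
cv2.imwrite("pics/s1.png",cv2.resize(f,None,fx=2.4,fy=2.4))
print(arm.read_state()["position"])
E
```

```text
[529.18850378   7.16519872 128.22432629]
```

View pics/s1.png

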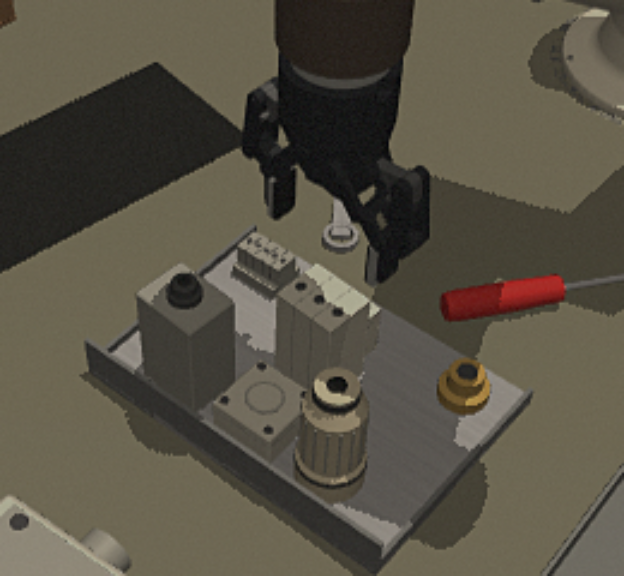

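The gripper straddles the breaker squarely, with fingertips at crop (280,205) and (378,275) either side of it. A small correction, then down and close.

>>> {"op": "servo_tool", "data": {
  "commands": [
    [[0,-0.0037,0.0034,0.015,0,0,0],[0,0,0,0.02,0,0,0],[0,0,0,0.02,0,0,0],[0,0,0,0.02,0,0,0],[0,0,0,0,0,0,0],[0,0,0,0,0,0,0],[255,0,0,0,0,0,0],[255,0,0,0,0,0,0],[255,0,0,0,0,0,0],[255,0,0,0,0,0,0]]
  ]
}}

```text
clock: 4.47
position: [536.1, 11.6, 56.8]
ee_rot: [0.017, 1.0, 0.0, 0.002]
contact_force: [-0.2, -1.1, 6.2]
gripper_width: 53.1
grasp_force: 64.0
```

>>> {"op": "servo_tool", "data": {
  "commands": [
    [[255,0,0,0,0,0,0],[255,0,0,0,0,0,0],[255,0,0,0,0,0,0],[255,0,0,0,0,0,0]]
  ]
}}

```text
clock: 4.8
position: [536.1, 11.6, 56.7]
ee_rot: [0.017, 1.0, 0.0, 0.002]
contact_force: [-1.1, -1.8, 6.3]
gripper_width: 53.7
grasp_force: 64.0
```

>>> {"op": "servo_tool", "data": {
  "commands": [
    [[255,0,0,-0.006,0,0,0],[255,0,0,-0.014,0,0,0],[255,0,0,-0.018,0,0,0],[255,0,0,-0.018,0,0,0],[255,0,0,-0.018,0,0,0],[255,0,0,-0.018,0,0,0],[255,0,0,-0.018,0,0,0],[255,0,0,-0.01,0,0,0],[255,-0.002,-0.01,0,0,0,0],[255,-0.003,-0.018,0,0,0,0]]
  ]
}}

```text
clock: 5.63
position: [538.5, -16.0, 174.9]
ee_rot: [0.016, 1.0, 0.001, 0.0]
contact_force: [-0.9, -0.0, -3.1]
gripper_width: 53.1
grasp_force: 63.8
```

>>> {"op": "servo_tool", "data": {
  "commands": [
    [[255,-0.0036,-0.022,0,0,0,0],[255,-0.0036,-0.022,0,0,0,0],[255,-0.0036,-0.022,0,0,0,0],[255,-0.0036,-0.022,0,0,0,0],[255,-0.0036,-0.022,0,0,0,0],[255,-0.0036,-0.022,0,0,0,0],[255,-0.0036,-0.022,0,0,0,0],[255,-0.0036,-0.022,0,0,0,0],[255,-0.0036,-0.022,0,0,0,0],[255,-0.0036,-0.022,0,0,0,0]]
  ]
}}

```text
clock: 6.47
position: [566.0, -239.0, 172.9]
ee_rot: [0.018, 1.0, 0.001, -0.002]
contact_force: [0.6, 0.5, -3.6]
gripper_width: 53.3
grasp_force: 63.8
```

>>> {"op": "servo_tool", "data": {
  "commands": [
    [[255,-0.0036,-0.022,0,0,0,0],[255,-0.0036,-0.022,0,0,0,0],[255,-0.0036,-0.022,0,0,0,0],[255,-0.002,-0.014,0,0,0,0],[255,-0.002,-0.008,0,0,0,0],[255,0,0,0.01,0,0,0],[255,0,0,0.015,0,0,0],[255,0,0,0,0,0,0],[255,0,0,0,0,0,0]]
  ]
}}

```text
clock: 7.22
position: [578.0, -324.9, 148.1]
ee_rot: [0.017, 1.0, 0.001, -0.002]
contact_force: [-0.5, -0.4, -3.4]
gripper_width: 53.3
grasp_force: 63.7
```

>>> {"op": "servo_tool", "data": {
  "commands": [
    [[255,0,0,0.015,0,0,0],[255,0,0,0.018,0,0,0],[255,0,0,0.018,0,0,0],[255,0,0,0.018,0,0,0],[255,0,0,0.012,0,0,0],[255,0,0,0.007,0,0,0],[255,0,0,0.004,0,0,0],[255,0,0,0.002,0,0,0],[255,0,0,0,0,0,0],[255,0,0,0,0,0,0]]
  ]
}}

```text
clock: 8.05
position: [579.6, -326.5, 56.8]
ee_rot: [0.017, 1.0, -0.0, 0.001]
contact_force: [-0.2, 0.3, -2.7]
gripper_width: 53.5
grasp_force: 63.9
```

>>> {"op": "servo_tool", "data": {
  "commands": [
    [[255,0,0,0.002,0,0,0],[255,0,0,0.0015,0,0,0],[255,0,0,0.001,0,0,0],[255,0,0,0,0,0,0],[255,0,0,0,0,0,0]]
  ]
}}

```text
clock: 8.47
position: [579.1, -326.3, 51.9]
ee_rot: [0.017, 1.0, -0.0, 0.0]
contact_force: [-0.1, 0.6, 0.1]
gripper_width: 53.2
grasp_force: 63.9
```

>>> {"op": "servo_tool", "data": {
  "commands": [
    [[0,0,0,0,0,0,0],[0,0,0,0,0,0,0],[0,0,0,0,0,0,0],[0,0,0,0,0,0,0],[0,0,0,-0.012,0,0,0],[0,0,0,-0.025,0,0,0],[0,0,0,-0.025,0,0,0],[0,0,0,-0.025,0,0,0],[0,0,0,-0.025,0,0,0],[0,0,0,-0.025,0,0,0]]
  ]
}}

```text
clock: 9.3
position: [578.9, -326.3, 190.8]
ee_rot: [0.017, 1.0, -0.0, 0.001]
contact_force: [-0.6, 0.6, 0.5]
gripper_width: 85.3
grasp_force: 0.0
```

>>> {"op": "servo_tool", "data": {
  "commands": [
    [[0,-0.0013,0.0193,0,0,0,0],[0,-0.0013,0.0193,0,0,0,0],[0,-0.0013,0.0193,0,0,0,0],[0,-0.0013,0.0193,0,0,0,0],[0,-0.0013,0.0193,0,0,0,0],[0,-0.0013,0.0193,0,0,0,0],[0,-0.0013,0.0193,0,0,0,0],[0,-0.0013,0.0193,0,0,0,0],[0,-0.0013,0.0193,0,0,0,0],[0,-0.0013,0.0193,0,0,0,0]]
  ]
}}

```text
clock: 10.13
position: [598.8, -132.9, 189.6]
ee_rot: [0.017, 1.0, -0.0, 0.001]
contact_force: [-0.6, 0.4, 0.4]
gripper_width: 85.4
grasp_force: 0.0
```

>>> {"op": "servo_tool", "data": {
  "commands": [
    [[0,-0.0013,0.0193,0,0,0,0],[0,-0.0013,0.0193,0,0,0,0],[0,-0.0013,0.0193,0,0,0,0],[0,-0.0013,0.0193,0,0,0,0],[0,0,0,0,0,0,0],[0,0,0,0,0,0,0],[0,0,0,0,0,0,0]]
  ]
}}

```text
clock: 10.72
position: [606.5, -57.1, 189.0]
ee_rot: [0.017, 1.0, -0.0, 0.0]
contact_force: [-0.9, 0.4, 0.1]
gripper_width: 85.1
grasp_force: 0.0
```

```bash
python3 - <<'E'
from h import *
d=cams.get_image("scene");f=d["frame"][60:330,130:460]
cv2.imwrite("pics/s2.png",cv2.resize(f,None,fx=2,fy=2))
print(arm.read_state()["position"])
E
```

```text
[606.38452337 -57.40696993 188.81981704]
```

View pics/s2.png

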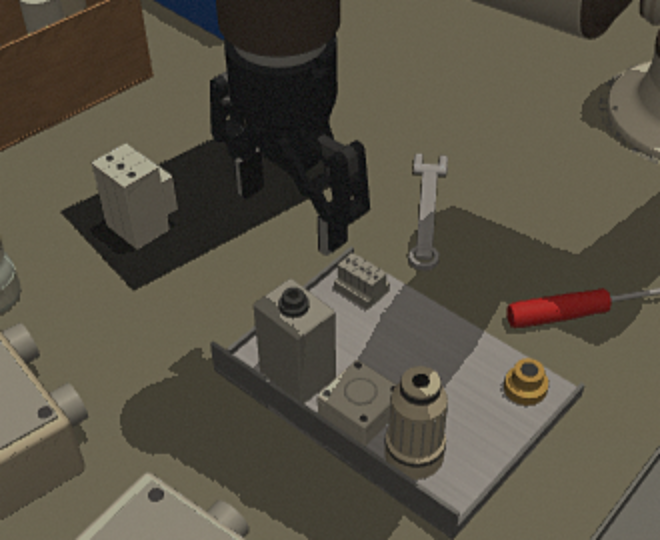

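The breaker stands upright on the mat at crop (135,195), and the gripper is centred over the enclosure. Descending to grip it.

>>> {"op": "servo_tool", "data": {
  "commands": [
    [[0,0,0,0.02,0,0,0],[0,0,0,0.02,0,0,0],[0,0,0,0.02,0,0,0],[0,0,0,0.02,0,0,0],[0,0,0,0.02,0,0,0],[0,0,0,0.02,0,0,0],[0,0,0,0.008,0,0,0],[0,0,0,0,0,0,0],[0,0,0,0,0,0,0],[255,0,0,0,0,0,0]]
  ]
}}

```text
clock: 11.6
position: [607.5, -57.1, 61.8]
ee_rot: [0.017, 1.0, 0.0, 0.001]
contact_force: [0.2, -0.2, 0.2]
gripper_width: 75.0
grasp_force: 0.0
```

>>> {"op": "servo_tool", "data": {
  "commands": [
    [[255,0,0,0,0,0,0],[255,0,0,0,0,0,0],[255,0,0,0,0,0,0],[255,0,0,0,0,0,0],[255,0,0,0,0,0,0],[255,0,0,0,0,0,0]]
  ]
}}

```text
clock: 12.1
position: [607.6, -56.8, 62.0]
ee_rot: [0.017, 1.0, -0.0, 0.002]
contact_force: [-0.9, -0.4, 5.8]
gripper_width: 57.5
grasp_force: 65.3
```

>>> {"op": "servo_tool", "data": {
  "commands": [
    [[255,0,0,-0.006,0,0,0],[255,0,0,-0.014,0,0,0],[255,0,0,-0.018,0,0,0],[255,0,0,-0.018,0,0,0],[255,0,0,-0.018,0,0,0],[255,0,0,-0.018,0,0,0],[255,0,0,-0.014,0,0,0],[255,0,0,-0.009,0,0,0],[255,0.004,-0.01,0,0,0,0],[255,0.007,-0.016,0,0,0,0]]
  ]
}}

```text
clock: 12.93
position: [594.1, -82.0, 174.6]
ee_rot: [0.016, 1.0, 0.0, -0.0]
contact_force: [0.4, -0.5, -4.2]
gripper_width: 57.4
grasp_force: 64.7
```

>>> {"op": "servo_tool", "data": {
  "commands": [
    [[255,0.0085,-0.02,0,0,0,0],[255,0.0085,-0.02,0,0,0,0],[255,0.0085,-0.02,0,0,0,0],[255,0.0085,-0.02,0,0,0,0],[255,0.0085,-0.02,0,0,0,0],[255,0.0085,-0.02,0,0,0,0],[255,0.0085,-0.02,0,0,0,0],[255,0.0085,-0.02,0,0,0,0],[255,0.0085,-0.02,0,0,0,0],[255,0.0085,-0.02,0,0,0,0]]
  ]
}}

```text
clock: 13.77
position: [499.7, -280.8, 173.4]
ee_rot: [0.018, 1.0, 0.001, -0.002]
contact_force: [0.5, -0.3, -3.1]
gripper_width: 56.9
grasp_force: 64.7
```

>>> {"op": "servo_tool", "data": {
  "commands": [
    [[255,0.0085,-0.02,0,0,0,0],[255,0.006,-0.013,0,0,0,0],[255,0,0,0,0,0,0],[255,0,0,0.01,0,0,0],[255,0,0,0.018,0,0,0],[255,0,0,0.018,0,0,0],[255,0,0,0.018,0,0,0],[255,0,0,0.018,0,0,0],[255,0,0,0.01,0,0,0],[255,0,0,0,0,0,0]]
  ]
}}

```text
clock: 14.6
position: [484.7, -310.5, 79.7]
ee_rot: [0.017, 1.0, 0.001, -0.004]
contact_force: [-0.7, -0.2, -2.8]
gripper_width: 57.4
grasp_force: 64.9
```

>>> {"op": "servo_tool", "data": {
  "commands": [
    [[255,0,0,0.009,0,0,0],[255,0,0,0.005,0,0,0],[255,0,0,0.003,0,0,0],[255,0,0,0.001,0,0,0],[255,0,0,0,0,0,0],[255,0,0,0,0,0,0]]
  ]
}}

```text
clock: 15.1
position: [487.4, -312.0, 65.8]
ee_rot: [0.017, 1.0, -0.0, 0.001]
contact_force: [-0.2, -0.2, -3.4]
gripper_width: 57.4
grasp_force: 64.9
```

>>> {"op": "servo_tool", "data": {
  "commands": [
    [[255,0,0,0.004,0,0,0],[255,0,0,0.003,0,0,0],[255,0,0,0.0015,0,0,0],[255,0,0,0.0005,0,0,0],[255,0,0,0,0,0,0],[255,0,0,0,0,0,0]]
  ]
}}

```text
clock: 15.6
position: [487.0, -311.8, 57.1]
ee_rot: [0.017, 1.0, -0.0, -0.0]
contact_force: [-1.9, 1.7, 5.0]
gripper_width: 57.6
grasp_force: 65.5
```

>>> {"op": "servo_tool", "data": {
  "commands": [
    [[0,0,0,0,0,0,0],[0,0,0,0,0,0,0],[0,0,0,0,0,0,0],[0,0,0,0,0,0,0],[0,0,0,-0.012,0,0,0],[0,0,0,-0.025,0,0,0],[0,0,0,-0.025,0,0,0],[0,0,0,-0.025,0,0,0],[0,0,0,-0.025,0,0,0],[0,0,0,-0.02,0,0,0]]
  ]
}}

```text
clock: 16.43
position: [487.6, -312.2, 190.4]
ee_rot: [0.017, 1.0, -0.001, 0.001]
contact_force: [0.3, -0.0, -0.4]
gripper_width: 84.9
grasp_force: 0.0
```

>>> {"op": "servo_tool", "data": {
  "commands": [
    [[0,-0.005,0.0198,0,0,0,0],[0,-0.005,0.0198,0,0,0,0],[0,-0.005,0.0198,0,0,0,0],[0,-0.005,0.0198,0,0,0,0],[0,-0.005,0.0198,0,0,0,0],[0,-0.005,0.0198,0,0,0,0],[0,-0.005,0.0198,0,0,0,0],[0,-0.005,0.0198,0,0,0,0],[0,-0.005,0.0198,0,0,0,0],[0,-0.005,0.0198,0,0,0,0]]
  ]
}}

```text
clock: 17.27
position: [544.2, -114.7, 188.2]
ee_rot: [0.017, 1.0, -0.0, 0.0]
contact_force: [-0.3, -0.5, -1.0]
gripper_width: 85.5
grasp_force: 0.0
```

>>> {"op": "servo_tool", "data": {
  "commands": [
    [[0,-0.005,0.0198,0,0,0,0],[0,-0.005,0.0198,0,0,0,0],[0,-0.005,0.0198,0,0,0,0],[0,-0.005,0.0198,0,0,0,0],[0,-0.005,0.0198,0,0,0,0],[0,-0.005,0.0198,0,0,0,0],[0,-0.005,0.0198,0,0,0,0],[0,-0.005,0.0198,0,0,0,0],[0,-0.005,0.0198,0,0,0,0],[0,-0.005,0.0198,0,0,0,0]]
  ]
}}

```text
clock: 18.1
position: [600.9, 81.5, 188.1]
ee_rot: [0.017, 1.0, 0.0, 0.0]
contact_force: [0.7, 0.0, -0.4]
gripper_width: 85.4
grasp_force: 0.0
```

>>> {"op": "servo_tool", "data": {
  "commands": [
    [[0,0,0,0,0,0,0],[0,0,0,0,0,0,0],[0,0,0,0,0,0,0]]
  ]
}}

```text
clock: 18.35
position: [600.4, 80.2, 188.0]
ee_rot: [0.017, 1.0, -0.0, -0.0]
contact_force: [-0.2, 0.4, -0.6]
gripper_width: 85.6
grasp_force: 0.0
```

```bash
python3 - <<'E'
from h import *
d=cams.get_image("scene");f=d["frame"][60:330,130:460]
cv2.imwrite("pics/s3.png",cv2.resize(f,None,fx=2,fy=2))
E
```

```text
(no output)
```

View pics/s3.png

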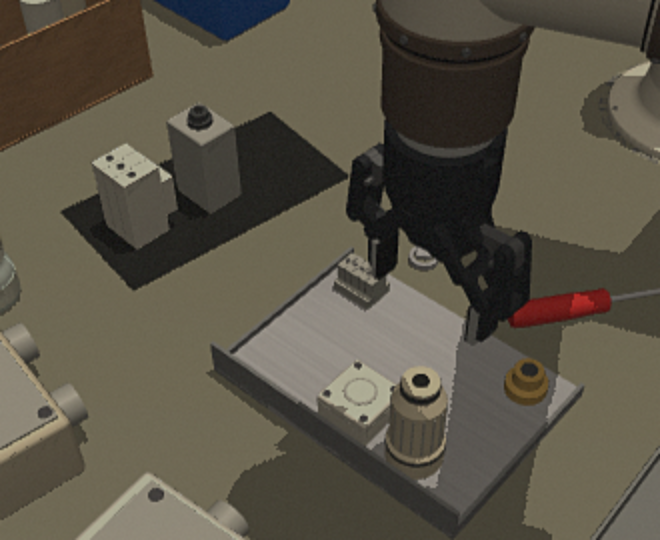

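Breaker and enclosure both stand upright on the mat at crop (135,195) and (205,160), and the gripper is over the plug. I go down to about z 53.

>>> {"op": "servo_tool", "data": {
  "commands": [
    [[0,0,0,0.02,0,0,0],[0,0,0,0.02,0,0,0],[0,0,0,0.02,0,0,0],[0,0,0,0.02,0,0,0],[0,0,0,0.02,0,0,0],[0,0,0,0.02,0,0,0],[0,0,0,0.014,0,0,0],[0,0,0,0,0,0,0],[0,0,0,0,0,0,0],[255,0,0,0,0,0,0]]
  ]
}}

```text
clock: 19.23
position: [601.5, 80.2, 55.5]
ee_rot: [0.017, 1.0, 0.0, 0.001]
contact_force: [0.4, 0.5, 0.4]
gripper_width: 75.2
grasp_force: 0.0
```

>>> {"op": "servo_tool", "data": {
  "commands": [
    [[255,0,0,0,0,0,0],[255,0,0,0,0,0,0],[255,0,0,0,0,0,0],[255,0,0,0,0,0,0],[255,0,0,0,0,0,0],[255,0,0,0,0,0,0],[255,0,0,0,0,0,0]]
  ]
}}

```text
clock: 19.82
position: [601.6, 80.5, 55.9]
ee_rot: [0.017, 1.0, 0.0, 0.001]
contact_force: [-1.4, -0.4, 6.8]
gripper_width: 44.6
grasp_force: 61.9
```

>>> {"op": "servo_tool", "data": {
  "commands": [
    [[255,0,0,-0.006,0,0,0],[255,0,0,-0.014,0,0,0],[255,0,0,-0.018,0,0,0],[255,0,0,-0.018,0,0,0],[255,0,0,-0.018,0,0,0],[255,0,0,-0.018,0,0,0],[255,0,0,-0.016,0,0,0],[255,0,0,-0.01,0,0,0],[255,0.005,-0.01,0,0,0,0],[255,0.008,-0.017,0,0,0,0]]
  ]
}}

```text
clock: 20.65
position: [586.6, 54.6, 171.8]
ee_rot: [0.016, 1.0, 0.0, 0.0]
contact_force: [0.0, -0.4, -2.6]
gripper_width: 44.7
grasp_force: 61.5
```

>>> {"op": "servo_tool", "data": {
  "commands": [
    [[255,0.0105,-0.0215,0,0,0,0],[255,0.0105,-0.0215,0,0,0,0],[255,0.0105,-0.0215,0,0,0,0],[255,0.0105,-0.0215,0,0,0,0],[255,0.0105,-0.0215,0,0,0,0],[255,0.0105,-0.0215,0,0,0,0],[255,0.0105,-0.0215,0,0,0,0],[255,0.0105,-0.0215,0,0,0,0],[255,0.0105,-0.0215,0,0,0,0],[255,0.0105,-0.0215,0,0,0,0]]
  ]
}}

```text
clock: 21.48
position: [472.1, -158.3, 171.0]
ee_rot: [0.017, 1.0, 0.0, -0.001]
contact_force: [0.6, 0.3, -1.9]
gripper_width: 44.6
grasp_force: 61.5
```

>>> {"op": "servo_tool", "data": {
  "commands": [
    [[255,0.0105,-0.0215,0,0,0,0],[255,0.0105,-0.0215,0,0,0,0],[255,0.0105,-0.0215,0,0,0,0],[255,0.0105,-0.0215,0,0,0,0],[255,0.0105,-0.0215,0,0,0,0],[255,0.0105,-0.0215,0,0,0,0],[255,0.007,-0.016,0,0,0,0],[255,0,0,0,0,0,0],[255,0,0,0,0,0,0],[255,0,0,0,0,0,0]]
  ]
}}

```text
clock: 22.32
position: [398.7, -299.4, 171.5]
ee_rot: [0.017, 1.0, 0.0, -0.001]
contact_force: [-0.7, -0.1, -2.0]
gripper_width: 44.8
grasp_force: 61.6
```

>>> {"op": "servo_tool", "data": {
  "commands": [
    [[255,0,0,0.012,0,0,0],[255,0,0,0.02,0,0,0],[255,0,0,0.02,0,0,0],[255,0,0,0.02,0,0,0],[255,0,0,0.02,0,0,0],[255,0,0,0.012,0,0,0],[255,0,0,0.008,0,0,0],[255,0,0,0.004,0,0,0],[255,0,0,0,0,0,0],[255,0,0,0,0,0,0]]
  ]
}}

```text
clock: 23.15
position: [400.1, -299.8, 56.8]
ee_rot: [0.017, 1.0, -0.0, 0.0]
contact_force: [-0.6, 0.2, -0.8]
gripper_width: 44.5
grasp_force: 61.6
```

>>> {"op": "servo_tool", "data": {
  "commands": [
    [[255,0,0,0.003,0,0,0],[255,0,0,0.0015,0,0,0],[255,0,0,0.001,0,0,0],[255,0,0,0,0,0,0],[255,0,0,0,0,0,0]]
  ]
}}

```text
clock: 23.57
position: [399.5, -299.9, 51.0]
ee_rot: [0.017, 1.0, -0.0, 0.0]
contact_force: [0.0, -0.2, -1.2]
gripper_width: 44.5
grasp_force: 61.6
```

>>> {"op": "servo_tool", "data": {
  "commands": [
    [[255,0,0,0.001,0,0,0],[255,0,0,0,0,0,0],[255,0,0,0,0,0,0]]
  ]
}}

```text
clock: 23.82
position: [399.7, -300.0, 50.8]
ee_rot: [0.017, 1.0, -0.0, 0.0]
contact_force: [-2.6, 2.1, 4.9]
gripper_width: 44.4
grasp_force: 62.2
```

>>> {"op": "servo_tool", "data": {
  "commands": [
    [[0,0,0,0,0,0,0],[0,0,0,0,0,0,0],[0,0,0,0,0,0,0],[0,0,0,0,0,0,0],[0,0,0,-0.012,0,0,0],[0,0,0,-0.025,0,0,0],[0,0,0,-0.025,0,0,0],[0,0,0,-0.025,0,0,0],[0,0,0,-0.025,0,0,0],[0,0,0,-0.02,0,0,0]]
  ]
}}

```text
clock: 24.65
position: [399.8, -300.1, 183.8]
ee_rot: [0.017, 1.0, -0.0, 0.001]
contact_force: [-0.5, 0.4, -0.3]
gripper_width: 85.4
grasp_force: 0.0
```

>>> {"op": "servo_tool", "data": {
  "commands": [
    [[0,-0.0118,0.02,0,0,0,0],[0,-0.0118,0.02,0,0,0,0],[0,-0.0118,0.02,0,0,0,0],[0,-0.0118,0.02,0,0,0,0],[0,-0.0118,0.02,0,0,0,0],[0,-0.0118,0.02,0,0,0,0],[0,-0.0118,0.02,0,0,0,0],[0,-0.0118,0.02,0,0,0,0],[0,-0.0118,0.02,0,0,0,0],[0,-0.0118,0.02,0,0,0,0]]
  ]
}}

```text
clock: 25.48
position: [524.7, -103.0, 181.7]
ee_rot: [0.017, 1.0, -0.0, -0.0]
contact_force: [0.4, -0.4, -0.1]
gripper_width: 85.0
grasp_force: 0.0
```

>>> {"op": "servo_tool", "data": {
  "commands": [
    [[0,-0.0118,0.02,0,0,0,0],[0,-0.0118,0.02,0,0,0,0],[0,-0.0118,0.02,0,0,0,0],[0,-0.0118,0.02,0,0,0,0],[0,-0.0118,0.02,0,0,0,0],[0,-0.0118,0.02,0,0,0,0],[0,0,0,0,0,0,-4.5],[0,0,0,0,0,0,0],[0,0,0,0,0,0,0]]
  ]
}}

```text
clock: 26.23
position: [598.9, 13.5, 181.3]
ee_rot: [-0.021, 1.0, -0.0, -0.001]
contact_force: [0.0, 0.9, 0.7]
gripper_width: 85.8
grasp_force: 0.0
```

```bash
python3 - <<'E'
from h import *
d=cams.get_image("scene");f=d["frame"][60:330,130:460]
cv2.imwrite("pics/s4.png",cv2.resize(f,None,fx=2,fy=2))
print(arm.read_state()["position"])
E
```

```text
[598.7409343   13.17569121 181.51129727]
```

View pics/s4.png

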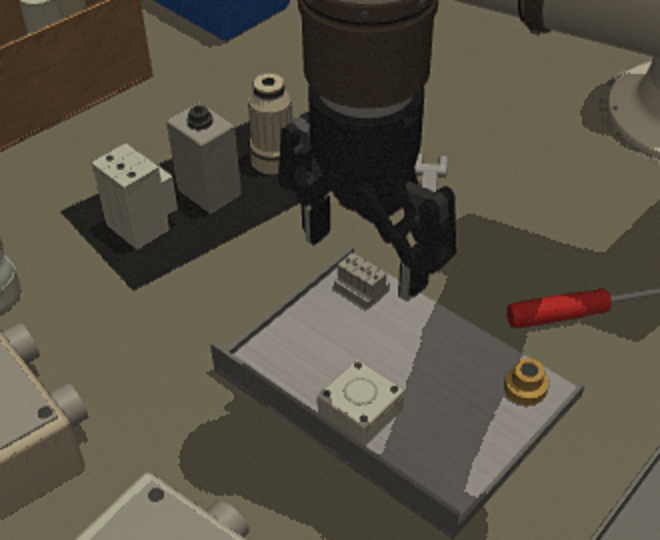

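All three tall parts stand upright on the mat, with the plug at crop (270,130). The gripper is centred above the jbox, so I descend on it.

>>> {"op": "servo_tool", "data": {
  "commands": [
    [[0,0,0,0.022,0,0,0],[0,0,0,0.022,0,0,0],[0,0,0,0.022,0,0,0],[0,0,0,0.022,0,0,0],[0,0,0,0.022,0,0,0],[0,0,0,0.022,0,0,0],[0,0,0,0.018,0,0,0],[0,0,0,0.012,0,0,0],[0,0,0,0,0,0,0],[0,0,0,0,0,0,0]]
  ]
}}

```text
clock: 27.12
position: [598.8, 12.7, 19.6]
ee_rot: [-0.021, 1.0, -0.0, -0.001]
contact_force: [0.7, 0.0, 0.1]
gripper_width: 85.2
grasp_force: 0.0
```

>>> {"op": "servo_tool", "data": {
  "commands": [
    [[0,0,0,0.004,0,0,0],[0,0,0,0.003,0,0,0],[0,0,0,0,0,0,0],[255,0,0,0,0,0,0],[255,0,0,0,0,0,0],[255,0,0,0,0,0,0],[255,0,0,0,0,0,0],[255,0,0,0,0,0,0],[255,0,0,0,0,0,0]]
  ]
}}

```text
clock: 27.87
position: [599.8, 13.7, 13.6]
ee_rot: [-0.022, 1.0, 0.0, 0.001]
contact_force: [-1.1, 0.8, 4.1]
gripper_width: 54.7
grasp_force: 65.8
```

>>> {"op": "servo_tool", "data": {
  "commands": [
    [[255,0,0,-0.006,0,0,0],[255,0,0,-0.014,0,0,0],[255,0,0,-0.018,0,0,0],[255,0,0,-0.018,0,0,0],[255,0,0,-0.014,0,0,0],[255,0.004,0.009,-0.006,0,0,0],[255,0.007,0.016,0,0,0,0],[255,0.0095,0.0197,0,0,0,0],[255,0.0095,0.0197,0,0,0,0],[255,0.0095,0.0197,0,0,0,0]]
  ]
}}

```text
clock: 28.7
position: [554.2, 96.5, 87.9]
ee_rot: [-0.022, 1.0, -0.0, -0.001]
contact_force: [-0.1, -0.1, -1.7]
gripper_width: 54.9
grasp_force: 65.3
```

>>> {"op": "servo_tool", "data": {
  "commands": [
    [[255,0.0095,0.0197,0,0,0,0],[255,0.0095,0.0197,0,0,0,0],[255,0.0095,0.0197,0,0,0,0],[255,0.0095,0.0197,0,0,0,0],[255,0.0095,0.0197,0,0,0,0],[255,0.0095,0.0197,0,0,0,0],[255,0.0095,0.0197,0,0,0,0],[255,0.0095,0.0197,0,0,0,0],[255,0.0095,0.0197,0,0,0,0],[255,0.0095,0.0197,0,0,0,0]]
  ]
}}

```text
clock: 29.53
position: [450.5, 288.9, 87.9]
ee_rot: [-0.022, 1.0, -0.001, -0.001]
contact_force: [1.5, 0.5, -1.0]
gripper_width: 54.4
grasp_force: 65.3
```

>>> {"op": "servo_tool", "data": {
  "commands": [
    [[255,0.005,0.012,0,0,0,0],[255,0.002,0.004,0,0,0,-1.2],[255,0,0,0,0,0,0],[255,0,0,0,0,0,0],[255,0,0,0,0,0,0]]
  ]
}}

```text
clock: 29.95
position: [444.8, 303.1, 88.6]
ee_rot: [-0.032, 0.999, -0.0, -0.0]
contact_force: [-0.9, -0.0, -1.2]
gripper_width: 55.0
grasp_force: 65.3
```

```bash
python3 - <<'E'
from h import *
print(arm.read_state()["position"])
d=cams.get_image("scene");f=d["frame"][180:430,340:620]
cv2.imwrite("pics/s5.png",cv2.resize(f,None,fx=2.2,fy=2.2))
t=cv2.imread("pics/top0.png");g=t[220:355,105:210]
cv2.imwrite("pics/t5.png",cv2.resize(g,None,fx=4,fy=4,interpolation=cv2.INTER_CUBIC))
E
```

```text
[444.78296254 303.11430546  88.58296364]
```

View pics/s5.png

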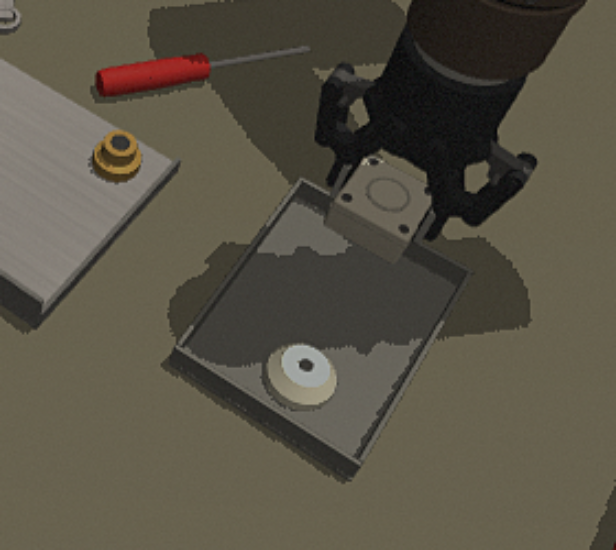

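View pics/t5.png

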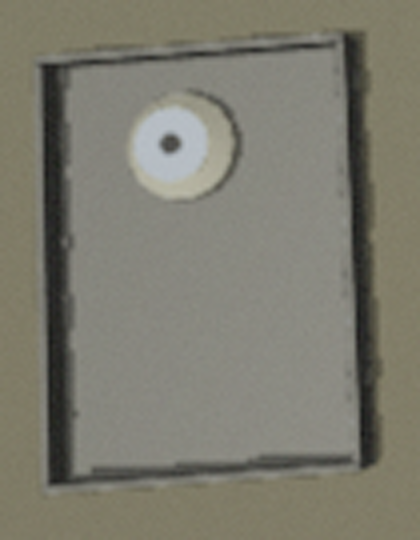

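The jbox hangs over the free half of the tray. From the top crop the tray centre refines to about (491,308), with the rose at crop (170,143) clear of the jbox spot. I shift about 2 mm and lower it.

>>> {"op": "servo_tool", "data": {
  "commands": [
    [[255,-0.0018,0.0019,0.01,0,0,0],[255,0,0,0.018,0,0,0],[255,0,0,0.018,0,0,0],[255,0,0,0.014,0,0,0],[255,0,0,0.008,0,0,0],[255,0,0,0.004,0,0,0],[255,0,0,0.002,0,0,0],[255,0,0,0,0,0,0],[255,0,0,0,0,0,0]]
  ]
}}

```text
clock: 30.75
position: [446.8, 306.4, 15.4]
ee_rot: [-0.033, 0.999, 0.0, 0.0]
contact_force: [-0.7, 0.5, -1.8]
gripper_width: 55.4
grasp_force: 65.3
```

>>> {"op": "servo_tool", "data": {
  "commands": [
    [[255,0,0,0.003,0,0,0],[255,0,0,0.0015,0,0,0],[255,0,0,0.001,0,0,0],[255,0,0,0,0,0,0],[255,0,0,0,0,0,0]]
  ]
}}

```text
clock: 31.17
position: [446.4, 306.2, 9.6]
ee_rot: [-0.033, 0.999, 0.0, 0.0]
contact_force: [0.7, -0.5, 1.1]
gripper_width: 54.8
grasp_force: 65.3
```

>>> {"op": "servo_tool", "data": {
  "commands": [
    [[45,0,0,0,0,0,0],[45,0,0,0,0,0,0],[45,0,0,0,0,0,0],[45,0,0,-0.012,0,0,0],[45,0,0,-0.025,0,0,0],[45,0,0,-0.025,0,0,0],[0,0,0,-0.03,0,0,0],[0,0,0,-0.03,0,0,0],[0,0,0,-0.03,0,0,0],[0,0,0,-0.025,0,0,0]]
  ]
}}

```text
clock: 32.0
position: [446.6, 306.2, 188.8]
ee_rot: [-0.033, 0.999, 0.001, 0.001]
contact_force: [0.7, 0.1, 0.1]
gripper_width: 85.6
grasp_force: 0.0
```

>>> {"op": "servo_tool", "data": {
  "commands": [
    [[0,0,0,0,0,0,5.7],[0,0.001,-0.0243,0,0,0,0],[0,0.001,-0.0243,0,0,0,0],[0,0.001,-0.0243,0,0,0,0],[0,0.001,-0.0243,0,0,0,0],[0,0.001,-0.0243,0,0,0,0],[0,0.001,-0.0243,0,0,0,0],[0,0.001,-0.0243,0,0,0,0],[0,0.001,-0.0243,0,0,0,0],[0,0.001,-0.0243,0,0,0,0]]
  ]
}}

```text
clock: 32.83
position: [429.5, 86.6, 186.4]
ee_rot: [0.017, 1.0, 0.0, 0.0]
contact_force: [0.5, -0.4, -0.1]
gripper_width: 85.2
grasp_force: 0.0
```

>>> {"op": "servo_tool", "data": {
  "commands": [
    [[0,0.001,-0.0243,0,0,0,0],[0,0.001,-0.0243,0,0,0,0],[0,0.001,-0.0243,0,0,0,0],[0,0.001,-0.0243,0,0,0,0],[0,0.001,-0.0243,0,0,0,0],[0,0.001,-0.0243,0,0,0,0],[0,0.001,-0.0243,0,0,0,0],[0,0.001,-0.0243,0,0,0,0],[0,0.001,-0.0243,0,0,0,0],[0,0.001,-0.0243,0,0,0,0]]
  ]
}}

```text
clock: 33.67
position: [411.1, -155.9, 186.5]
ee_rot: [0.017, 1.0, 0.0, 0.0]
contact_force: [0.4, -0.3, -1.0]
gripper_width: 85.4
grasp_force: 0.0
```

>>> {"op": "servo_tool", "data": {
  "commands": [
    [[0,0.001,-0.0243,0,0,0,0],[0,0.001,-0.0243,0,0,0,0],[0,0.001,-0.0243,0,0,0,0],[0,0.001,-0.0243,0,0,0,0],[0,0.001,-0.0243,0,0,0,0],[0,0.001,-0.0243,0,0,0,0],[0,0,0,0,0,0,0],[0,0,0,0,0,0,0],[0,0,0,0,0,0,0]]
  ]
}}

```text
clock: 34.42
position: [400.1, -300.0, 186.1]
ee_rot: [0.017, 1.0, 0.0, -0.0]
contact_force: [1.0, 0.5, 0.4]
gripper_width: 85.5
grasp_force: 0.0
```

```bash
python3 - <<'E'
from h import *
s=arm.read_state();print(s["position"],s["ee_rot"])
d=cams.get_image("scene");f=d["frame"][30:400,130:580]
cv2.imwrite("pics/s6.png",cv2.resize(f,None,fx=1.6,fy=1.6))
E
```

```text
[ 400.14581332 -299.96817465  186.11629309] [ 1.74488464e-02  9.99847711e-01  2.18860348e-04 -2.09710263e-04]
```

View pics/s6.png

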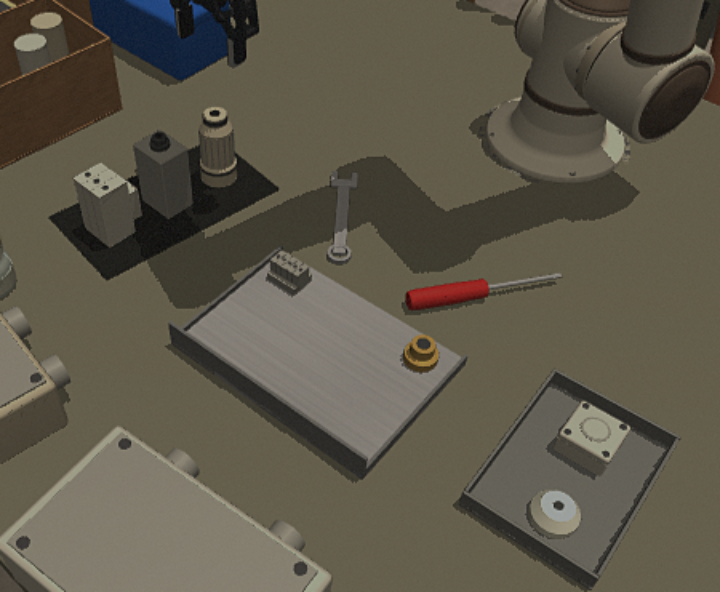

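The jbox lies flat in the tray at crop (595,435), clear of the rose at (555,512), and the three tall parts stand on the mat. Next the plug goes back: down to z 51 and grip.

>>> {"op": "servo_tool", "data": {
  "commands": [
    [[0,0,0,0.02,0,0,0],[0,0,0,0.022,0,0,0],[0,0,0,0.022,0,0,0],[0,0,0,0.022,0,0,0],[0,0,0,0.022,0,0,0],[0,0,0,0.018,0,0,0],[0,0,0,0.009,0,0,0],[0,0,0,0,0,0,0],[0,0,0,0,0,0,0],[255,0,0,0,0,0,0]]
  ]
}}

```text
clock: 35.3
position: [401.6, -300.3, 52.5]
ee_rot: [0.017, 1.0, -0.0, 0.001]
contact_force: [-0.0, 0.4, 0.5]
gripper_width: 75.5
grasp_force: 0.0
```

>>> {"op": "servo_tool", "data": {
  "commands": [
    [[255,0,0,0,0,0,0],[255,0,0,0,0,0,0],[255,0,0,0,0,0,0],[255,0,0,0,0,0,0],[255,0,0,0,0,0,0],[255,0,0,0,0,0,0],[255,0,0,0,0,0,0]]
  ]
}}

```text
clock: 35.88
position: [401.4, -300.6, 52.6]
ee_rot: [0.017, 1.0, -0.001, 0.001]
contact_force: [-0.2, 1.3, 5.8]
gripper_width: 44.5
grasp_force: 61.9
```

>>> {"op": "servo_tool", "data": {
  "commands": [
    [[255,0,0,-0.006,0,0,0],[255,0,0,-0.014,0,0,0],[255,0,0,-0.018,0,0,0],[255,0,0,-0.018,0,0,0],[255,0,0,-0.018,0,0,0],[255,0,0,-0.018,0,0,0],[255,0,0,-0.016,0,0,0],[255,0,0,-0.014,0,0,0],[255,-0.005,0.01,0,0,0,0],[255,-0.008,0.017,0,0,0,0]]
  ]
}}

```text
clock: 36.72
position: [414.0, -273.7, 173.7]
ee_rot: [0.019, 1.0, 0.0, 0.001]
contact_force: [0.1, -0.1, -2.1]
gripper_width: 44.3
grasp_force: 61.5
```

>>> {"op": "servo_tool", "data": {
  "commands": [
    [[255,-0.0105,0.0215,0,0,0,0],[255,-0.0105,0.0215,0,0,0,0],[255,-0.0105,0.0215,0,0,0,0],[255,-0.0105,0.0215,0,0,0,0],[255,-0.0105,0.0215,0,0,0,0],[255,-0.0105,0.0215,0,0,0,0],[255,-0.0105,0.0215,0,0,0,0],[255,-0.0105,0.0215,0,0,0,0],[255,-0.0105,0.0215,0,0,0,0],[255,-0.0105,0.0215,0,0,0,0]]
  ]
}}

```text
clock: 37.55
position: [526.1, -60.7, 172.1]
ee_rot: [0.017, 1.0, 0.0, -0.001]
contact_force: [0.3, 1.5, -2.2]
gripper_width: 44.4
grasp_force: 61.4
```

>>> {"op": "servo_tool", "data": {
  "commands": [
    [[255,-0.0105,0.0215,0,0,0,0],[255,-0.0105,0.0215,0,0,0,0],[255,-0.0105,0.0215,0,0,0,0],[255,-0.0105,0.0215,0,0,0,0],[255,-0.0105,0.0215,0,0,0,0],[255,-0.0105,0.0215,0,0,0,0],[255,-0.007,0.016,0,0,0,0],[255,0,0,0,0,0,0],[255,0,0,0,0,0,0],[255,0,0,0,0,0,0]]
  ]
}}

```text
clock: 38.38
position: [600.8, 79.9, 172.5]
ee_rot: [0.017, 1.0, -0.0, -0.001]
contact_force: [-0.4, -0.7, -1.2]
gripper_width: 44.2
grasp_force: 61.6
```

>>> {"op": "servo_tool", "data": {
  "commands": [
    [[255,-0.0017,0,0.012,0,0,0],[255,0,0,0.02,0,0,0],[255,0,0,0.02,0,0,0],[255,0,0,0.02,0,0,0],[255,0,0,0.018,0,0,0],[255,0,0,0.011,0,0,0],[255,0,0,0.007,0,0,0],[255,0,0,0.003,0,0,0],[255,0,0,0,0,0,0],[255,0,0,0,0,0,0]]
  ]
}}

```text
clock: 39.22
position: [604.0, 80.1, 63.1]
ee_rot: [0.017, 1.0, 0.0, 0.001]
contact_force: [-0.3, -0.2, -2.0]
gripper_width: 44.5
grasp_force: 61.5
```

>>> {"op": "servo_tool", "data": {
  "commands": [
    [[255,0.0005,0,0.003,0,0,0],[255,0,0,0.0015,0,0,0],[255,0,0,0.001,0,0,0],[255,0,0,0,0,0,0],[255,0,0,0,0,0,0]]
  ]
}}

```text
clock: 39.63
position: [603.1, 80.2, 57.7]
ee_rot: [0.017, 1.0, 0.0, 0.0]
contact_force: [-2.2, -0.3, 3.8]
gripper_width: 44.2
grasp_force: 61.9
```

>>> {"op": "servo_tool", "data": {
  "commands": [
    [[0,0,0,0,0,0,0],[0,0,0,0,0,0,0],[0,0,0,0,0,0,0],[0,0,0,0,0,0,0],[0,0,0,-0.012,0,0,0],[0,0,0,-0.025,0,0,0],[0,0,0,-0.025,0,0,0],[0,0,0,-0.025,0,0,0],[0,0,0,-0.025,0,0,0],[0,0,0,-0.02,0,0,0]]
  ]
}}

```text
clock: 40.47
position: [603.4, 80.1, 190.9]
ee_rot: [0.017, 1.0, 0.0, 0.001]
contact_force: [-0.1, 0.2, 0.6]
gripper_width: 85.3
grasp_force: 0.0
```

>>> {"op": "servo_tool", "data": {
  "commands": [
    [[0,0.0051,-0.0198,0,0,0,0],[0,0.0051,-0.0198,0,0,0,0],[0,0.0051,-0.0198,0,0,0,0],[0,0.0051,-0.0198,0,0,0,0],[0,0.0051,-0.0198,0,0,0,0],[0,0.0051,-0.0198,0,0,0,0],[0,0.0051,-0.0198,0,0,0,0],[0,0.0051,-0.0198,0,0,0,0],[0,0.0051,-0.0198,0,0,0,0],[0,0.0051,-0.0198,0,0,0,0]]
  ]
}}

```text
clock: 41.3
position: [544.7, -117.0, 188.8]
ee_rot: [0.017, 1.0, 0.0, 0.0]
contact_force: [0.4, -0.0, 0.4]
gripper_width: 85.1
grasp_force: 0.0
```

>>> {"op": "servo_tool", "data": {
  "commands": [
    [[0,0.0051,-0.0198,0,0,0,0],[0,0.0051,-0.0198,0,0,0,0],[0,0.0051,-0.0198,0,0,0,0],[0,0.0051,-0.0198,0,0,0,0],[0,0.0051,-0.0198,0,0,0,0],[0,0.0051,-0.0198,0,0,0,0],[0,0.0051,-0.0198,0,0,0,0],[0,0.0051,-0.0198,0,0,0,0],[0,0.0051,-0.0198,0,0,0,0],[0,0.0051,-0.0198,0,0,0,0]]
  ]
}}

```text
clock: 42.13
position: [486.9, -313.2, 188.7]
ee_rot: [0.017, 1.0, 0.0, 0.0]
contact_force: [1.0, -0.5, 0.1]
gripper_width: 85.4
grasp_force: 0.0
```

>>> {"op": "servo_tool", "data": {
  "commands": [
    [[0,0,0,0,0,0,0],[0,0,0,0,0,0,0],[0,0,0,0,0,0,0]]
  ]
}}

```text
clock: 42.38
position: [487.3, -312.0, 188.7]
ee_rot: [0.017, 1.0, 0.0, -0.0]
contact_force: [0.0, 0.8, -0.3]
gripper_width: 85.4
grasp_force: 0.0
```

>>> {"op": "servo_tool", "data": {
  "commands": [
    [[0,0.001,0,0.02,0,0,0],[0,0,0,0.022,0,0,0],[0,0,0,0.022,0,0,0],[0,0,0,0.022,0,0,0],[0,0,0,0.022,0,0,0],[0,0,0,0.016,0,0,0],[0,0,0,0.007,0,0,0],[0,0,0,0,0,0,0],[0,0,0,0,0,0,0],[255,0,0,0,0,0,0]]
  ]
}}

```text
clock: 43.22
position: [487.5, -312.3, 59.1]
ee_rot: [0.017, 1.0, -0.001, 0.001]
contact_force: [0.2, 0.0, -0.3]
gripper_width: 75.5
grasp_force: 0.0
```

>>> {"op": "servo_tool", "data": {
  "commands": [
    [[255,0,0,0,0,0,0],[255,0,0,0,0,0,0],[255,0,0,0,0,0,0],[255,0,0,0,0,0,0],[255,0,0,0,0,0,0],[255,0,0,0,0,0,0]]
  ]
}}

```text
clock: 43.72
position: [487.3, -312.4, 59.3]
ee_rot: [0.017, 1.0, -0.0, 0.001]
contact_force: [0.6, 3.1, 7.0]
gripper_width: 57.2
grasp_force: 65.1
```

>>> {"op": "servo_tool", "data": {
  "commands": [
    [[255,0,0,-0.006,0,0,0],[255,0,0,-0.014,0,0,0],[255,0,0,-0.018,0,0,0],[255,0,0,-0.018,0,0,0],[255,0,0,-0.018,0,0,0],[255,0,0,-0.018,0,0,0],[255,0,0,-0.016,0,0,0],[255,0,0,-0.012,0,0,0],[255,-0.004,0.01,0,0,0,0],[255,-0.007,0.016,0,0,0,0]]
  ]
}}

```text
clock: 44.55
position: [497.4, -286.7, 177.6]
ee_rot: [0.019, 1.0, 0.0, -0.0]
contact_force: [0.7, -0.1, -3.5]
gripper_width: 57.3
grasp_force: 64.8
```

>>> {"op": "servo_tool", "data": {
  "commands": [
    [[255,-0.0086,0.02,0,0,0,0],[255,-0.0086,0.02,0,0,0,0],[255,-0.0086,0.02,0,0,0,0],[255,-0.0086,0.02,0,0,0,0],[255,-0.0086,0.02,0,0,0,0],[255,-0.0086,0.02,0,0,0,0],[255,-0.0086,0.02,0,0,0,0],[255,-0.0086,0.02,0,0,0,0],[255,-0.0086,0.02,0,0,0,0],[255,-0.0086,0.02,0,0,0,0]]
  ]
}}

```text
clock: 45.38
position: [590.1, -88.0, 176.1]
ee_rot: [0.017, 1.0, 0.0, -0.002]
contact_force: [0.1, 0.0, -3.1]
gripper_width: 57.4
grasp_force: 64.8
```

>>> {"op": "servo_tool", "data": {
  "commands": [
    [[255,-0.0086,0.02,0,0,0,0],[255,-0.006,0.013,0,0,0,0],[255,0,0,0,0,0,0],[255,0,0,0,0,0,0],[255,0,0,0,0,0,0]]
  ]
}}

```text
clock: 45.8
position: [605.9, -57.4, 177.0]
ee_rot: [0.017, 1.0, -0.0, -0.001]
contact_force: [-0.3, -0.4, -3.6]
gripper_width: 57.5
grasp_force: 64.9
```

>>> {"op": "servo_tool", "data": {
  "commands": [
    [[255,0,0,0.012,0,0,0],[255,0,0,0.02,0,0,0],[255,0,0,0.02,0,0,0],[255,0,0,0.02,0,0,0],[255,0,0,0.016,0,0,0],[255,0,0,0.011,0,0,0],[255,0,0,0.006,0,0,0],[255,0,0,0.003,0,0,0],[255,0,0,0,0,0,0],[255,0,0,0,0,0,0]]
  ]
}}

```text
clock: 46.63
position: [607.4, -57.3, 70.7]
ee_rot: [0.017, 1.0, 0.0, 0.001]
contact_force: [-0.0, 0.4, -2.8]
gripper_width: 57.1
grasp_force: 64.9
```

>>> {"op": "servo_tool", "data": {
  "commands": [
    [[255,0,0,0.003,0,0,0],[255,0,0,0.002,0,0,0],[255,0,0,0.001,0,0,0],[255,0,0,0.0004,0,0,0],[255,0,0,0,0,0,0],[255,0,0,0,0,0,0]]
  ]
}}

```text
clock: 47.13
position: [607.0, -57.1, 64.4]
ee_rot: [0.017, 1.0, -0.0, 0.0]
contact_force: [-2.4, 1.6, 5.1]
gripper_width: 57.4
grasp_force: 65.5
```

>>> {"op": "servo_tool", "data": {
  "commands": [
    [[0,0,0,0,0,0,0],[0,0,0,0,0,0,0],[0,0,0,0,0,0,0],[0,0,0,0,0,0,0],[0,0,0,-0.012,0,0,0],[0,0,0,-0.025,0,0,0],[0,0,0,-0.025,0,0,0],[0,0,0,-0.025,0,0,0],[0,0,0,-0.025,0,0,0],[0,0,0,-0.015,0,0,0]]
  ]
}}

```text
clock: 47.97
position: [608.0, -57.3, 193.5]
ee_rot: [0.017, 1.0, -0.0, 0.002]
contact_force: [0.6, 0.4, 0.1]
gripper_width: 85.3
grasp_force: 0.0
```

>>> {"op": "servo_tool", "data": {
  "commands": [
    [[0,0.0013,-0.0193,0,0,0,0],[0,0.0013,-0.0193,0,0,0,0],[0,0.0013,-0.0193,0,0,0,0],[0,0.0013,-0.0193,0,0,0,0],[0,0.0013,-0.0193,0,0,0,0],[0,0.0013,-0.0193,0,0,0,0],[0,0.0013,-0.0193,0,0,0,0],[0,0.0013,-0.0193,0,0,0,0],[0,0.0013,-0.0193,0,0,0,0],[0,0.0013,-0.0193,0,0,0,0]]
  ]
}}

```text
clock: 48.8
position: [587.0, -250.6, 190.2]
ee_rot: [0.017, 1.0, 0.0, -0.0]
contact_force: [0.1, 0.1, -0.3]
gripper_width: 85.7
grasp_force: 0.0
```

>>> {"op": "servo_tool", "data": {
  "commands": [
    [[0,0.0013,-0.0193,0,0,0,0],[0,0.0013,-0.0193,0,0,0,0],[0,0.0013,-0.0193,0,0,0,0],[0,0.0013,-0.0193,0,0,0,0],[0,0,0,0,0,0,0],[0,0,0,0,0,0,0],[0,0,0,0,0,0,0]]
  ]
}}

```text
clock: 49.38
position: [579.2, -326.3, 190.1]
ee_rot: [0.017, 1.0, 0.0, -0.0]
contact_force: [-0.1, 0.6, -0.1]
gripper_width: 85.3
grasp_force: 0.0
```

Down to about z 52 to grip the breaker.

>>> {"op": "servo_tool", "data": {
  "commands": [
    [[0,0.001,0,0.02,0,0,0],[0,0,0,0.022,0,0,0],[0,0,0,0.022,0,0,0],[0,0,0,0.022,0,0,0],[0,0,0,0.022,0,0,0],[0,0,0,0.02,0,0,0],[0,0,0,0.01,0,0,0],[0,0,0,0,0,0,0],[0,0,0,0,0,0,0],[255,0,0,0,0,0,0]]
  ]
}}

```text
clock: 50.22
position: [579.5, -326.6, 54.0]
ee_rot: [0.017, 1.0, -0.001, 0.001]
contact_force: [-0.8, 0.1, 1.5]
gripper_width: 75.5
grasp_force: 0.0
```

>>> {"op": "servo_tool", "data": {
  "commands": [
    [[255,0,0,0,0,0,0],[255,0,0,0,0,0,0],[255,0,0,0,0,0,0],[255,0,0,0,0,0,0],[255,0,0,0,0,0,0],[255,0,0,0,0,0,0]]
  ]
}}

```text
clock: 50.72
position: [579.5, -326.8, 54.2]
ee_rot: [0.017, 1.0, -0.001, 0.002]
contact_force: [0.3, 2.1, 6.0]
gripper_width: 53.1
grasp_force: 65.0
```

>>> {"op": "servo_tool", "data": {
  "commands": [
    [[255,0,0,-0.006,0,0,0],[255,0,0,-0.014,0,0,0],[255,0,0,-0.018,0,0,0],[255,0,0,-0.018,0,0,0],[255,0,0,-0.018,0,0,0],[255,0,0,-0.018,0,0,0],[255,0,0,-0.018,0,0,0],[255,0,0,-0.014,0,0,0],[255,0.002,0.01,0,0,0,0],[255,0.003,0.018,0,0,0,0]]
  ]
}}

```text
clock: 51.55
position: [573.6, -298.8, 175.7]
ee_rot: [0.019, 1.0, 0.0, -0.0]
contact_force: [0.5, 0.1, -3.5]
gripper_width: 53.3
grasp_force: 64.2
```

>>> {"op": "servo_tool", "data": {
  "commands": [
    [[255,0.0036,0.022,0,0,0,0],[255,0.0036,0.022,0,0,0,0],[255,0.0036,0.022,0,0,0,0],[255,0.0036,0.022,0,0,0,0],[255,0.0036,0.022,0,0,0,0],[255,0.0036,0.022,0,0,0,0],[255,0.0036,0.022,0,0,0,0],[255,0.0036,0.022,0,0,0,0],[255,0.0036,0.022,0,0,0,0],[255,0.0036,0.022,0,0,0,0]]
  ]
}}

```text
clock: 52.38
position: [543.7, -75.8, 174.5]
ee_rot: [0.017, 1.0, 0.0, -0.002]
contact_force: [-0.1, 0.5, -2.0]
gripper_width: 53.3
grasp_force: 64.2
```

>>> {"op": "servo_tool", "data": {
  "commands": [
    [[255,0.0036,0.022,0,0,0,0],[255,0.0036,0.022,0,0,0,0],[255,0.0036,0.022,0,0,0,0],[255,0.002,0.014,0,0,0,0],[255,0.001,0.008,0,0,0,0],[255,0,0,0,0,0,0],[255,0,0,0,0,0,0],[255,0,0,0,0,0,0]]
  ]
}}

```text
clock: 53.05
position: [534.6, 10.5, 175.9]
ee_rot: [0.018, 1.0, -0.0, -0.001]
contact_force: [-0.5, -0.5, -2.1]
gripper_width: 53.1
grasp_force: 64.2
```

>>> {"op": "servo_tool", "data": {
  "commands": [
    [[255,0,0,0.012,0,0,0],[255,0,0,0.02,0,0,0],[255,0,0,0.02,0,0,0],[255,0,0,0.02,0,0,0],[255,0,0,0.018,0,0,0],[255,0,0,0.011,0,0,0],[255,0,0,0.007,0,0,0],[255,0,0,0.003,0,0,0],[255,0,0,0,0,0,0],[255,0,0,0,0,0,0]]
  ]
}}

```text
clock: 53.88
position: [535.7, 10.9, 66.0]
ee_rot: [0.017, 1.0, 0.0, 0.001]
contact_force: [0.2, -0.5, -3.4]
gripper_width: 53.1
grasp_force: 64.1
```

>>> {"op": "servo_tool", "data": {
  "commands": [
    [[255,0,0,0.003,0,0,0],[255,0,0,0.002,0,0,0],[255,0,0,0.001,0,0,0],[255,0,0,0.0006,0,0,0],[255,0,0,0,0,0,0],[255,0,0,0,0,0,0]]
  ]
}}

```text
clock: 54.38
position: [535.1, 11.2, 59.3]
ee_rot: [0.017, 1.0, -0.0, 0.0]
contact_force: [-1.0, -0.4, 1.1]
gripper_width: 53.2
grasp_force: 64.5
```

>>> {"op": "servo_tool", "data": {
  "commands": [
    [[0,0,0,0,0,0,0],[0,0,0,0,0,0,0],[0,0,0,0,0,0,0],[0,0,0,0,0,0,0],[0,0,0,-0.012,0,0,0],[0,0,0,-0.025,0,0,0],[0,0,0,-0.025,0,0,0],[0,0,0,-0.025,0,0,0],[0,0,0,-0.025,0,0,0],[0,0,0,-0.025,0,0,0]]
  ]
}}

```text
clock: 55.22
position: [535.0, 11.1, 197.2]
ee_rot: [0.017, 1.0, 0.0, 0.0]
contact_force: [0.7, -0.6, 1.1]
gripper_width: 85.4
grasp_force: 0.0
```

>>> {"op": "servo_tool", "data": {
  "commands": [
    [[0,0.01,-0.025,0,0,0,0],[0,0.01,-0.025,0,0,0,0],[0,0.01,-0.025,0,0,0,0],[0,0.01,-0.025,0,0,0,0],[0,0.01,-0.025,0,0,0,0],[0,0.01,-0.025,0,0,0,0],[0,0.01,-0.025,0,0,0,0],[0,0.01,-0.025,0,0,0,0],[0,0.01,-0.025,0,0,0,0],[0,0.01,-0.025,0,0,0,0]]
  ]
}}

```text
clock: 56.05
position: [425.9, -236.4, 196.0]
ee_rot: [0.017, 1.0, -0.0, 0.0]
contact_force: [-0.3, 0.5, -0.7]
gripper_width: 85.7
grasp_force: 0.0
```

>>> {"op": "servo_tool", "data": {
  "commands": [
    [[0,0,-0.02,0,0,0,0],[0,0,-0.02,0,0,0,0],[0,0,-0.02,0,0,0,0],[0,0,0,0,0,0,0],[0,0,0,0,0,0,0],[0,0,0,0,0,0,0]]
  ]
}}

```text
clock: 56.55
position: [424.3, -294.9, 195.6]
ee_rot: [0.017, 1.0, 0.0, -0.0]
contact_force: [-0.7, -0.6, -0.2]
gripper_width: 85.3
grasp_force: 0.0
```

```bash
python3 - <<'E'
from h import *
a=cv2.imread("pics/top0.png");d=cams.get_image("top");b=d["frame"]
k=lambda f:cv2.resize(f[185:350,105:400],None,fx=2.6,fy=1.75)
def kk(f): return cv2.resize(f[190:315,235:400],None,fx=2.4,fy=2.4,interpolation=cv2.INTER_CUBIC)
tr=cv2.resize(b[220:355,105:210],None,fx=2,fy=2)
o=np.zeros((600,796,3),np.uint8);x,y=kk(a),kk(b);o[:300,:396]=x;o[:300,400:796]=y;o[310:310+tr.shape[0],:tr.shape[1]]=tr
df=cv2.absdiff(x,y);o[300:600,400:796]=df
cv2.imwrite("pics/fin.png",o)
E
```

```text
(no output)
```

View pics/fin.png

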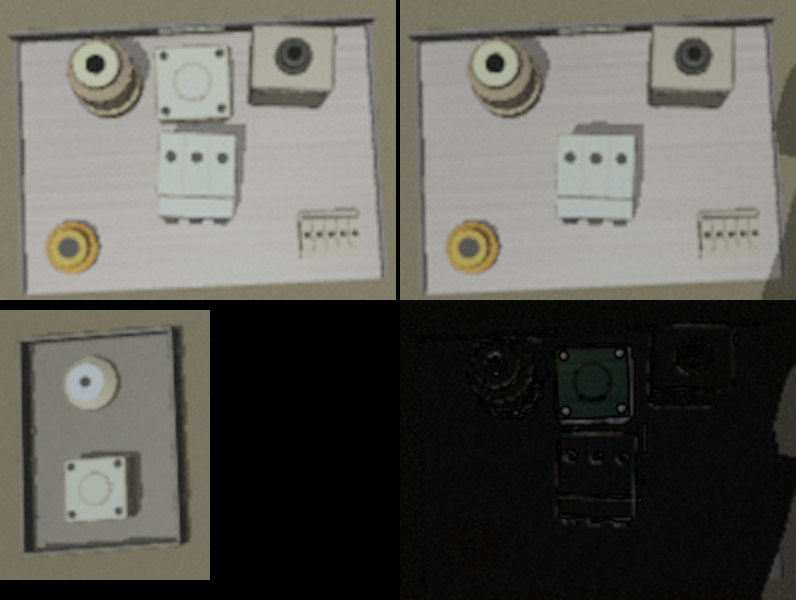

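The before and after views match to within a pixel (about 2 mm): plug at (495,65), enclosure at (692,55) and breaker at (596,160) are all upright. The gland and terminals haven't moved, and the jbox lies flat in the tray beside the rose. Handing in.

```bash
python3 -c "
from bench import ticket
print(ticket.job_done())"
```

```text
the job is handed in; nothing more can be done
None
```

I handed the job in at about 57 s of the allowed 141 s: the junction box lies flat in the job tray beside the ceiling rose, and the plug, enclosure and breaker stand upright within about 2 mm of their original spots by the camera; no verdict came back.

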